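# Hang the parts bin on the slat panel

## Task

Hang the small blue parts bin on the slotted aluminium panel: tip its front up, feel its steel lip into the slot, then swing the front down until the bin hangs level with its back flat against the panel, and let go. Ease it in gently, never ramming the panel, and leave the flux bottle and the paste cup where they stand.

Things in the scene. Friction and masses are not known exactly. Their poses are not given: they have to be found in the camera images.
- stand: fixed stand with an upright aluminium slat panel 150 mm wide (y), firmly clamped. Origin: on the bench under the middle of the panel's front face. The face looks to -x (to the robot); +x goes into the panel, y along the slot, z up. A level slot runs the whole width. The flat face reaches 64 mm below the slot's mouth and 24 mm above it.
- slot (a point): nominal middle of the lower edge of the slot's mouth, in the front face, 125 mm over the bench; axes as stand. The panel was clamped by eye: the true edge is up to 12 mm higher or lower and is not measured, so find it by touch. Mouth 14 mm high; the wall round it is 4 mm thick; behind it the slot is 22 mm deep (to 26 mm behind the face), 12 mm higher and 12 mm lower than the mouth.
- bin_center (a point): centre (half-way up) of the loose open blue bin, 84 long (x) x 50 wide (y) x 45 mm high, 0.16 kg, on the bench. Grasp across the flat sides 50 mm apart, 45 mm high for the whole length; between pads it may pivot a little about y. z: up, out of the open top; +x: to its back, whose flat outer face is at x = +42 mm, 50 mm high. Front wall (x = -42 mm) 30 mm high.
- bin_lip (a point): middle of the top edge of the bin's steel lip, 51 mm behind and 42.5 mm above bin_center, axes alike. The flange under it is 4 mm thick, 44 mm wide, its front 7 mm behind the back face's plane. Flange and tongue are 20 mm high, too high for the mouth when level; with the bin's front up by 40 to 45 degrees the flange enters top first, slantwise up, and as the front sinks it rises behind the wall.
- bin_root (a point): middle of the line where the underside of the lip's 5 mm thick tongue meets the bin's back face: 42 mm behind and 22.5 mm above bin_center, axes alike. The tongue goes 11 mm back from here and ends in the flange. Hung, the tongue rests on the lower edge of the mouth with this point at the panel's face; bin_lip is then 20 mm above that edge and 6 to 9 mm behind the face.
- flux_bottle: blue plastic bottle with a red cap, 38 mm across, 87 mm high, loose; origin at the centre of its underside; leave it alone
- paste_cup: small off-white cup, 33 mm across, 30 mm high, loose; origin at the centre of its underside; leave it alone

How it is judged:
By the outcome, as a careful person would: the job done as asked, in the order asked, and still so for the second after the job is handed in, with the robot touching nothing.
It also fails if it takes over 64 s, if anything falls off the work surface, if the arm or the gripper's body presses on something with over 40 N, if the wrist force passes 120 N, or if a joint passes its speed limit or range.

## Robot

A 6-joint arm with a two-finger parallel gripper is mounted at the origin on a cart in front of the work surface, level with it; the furniture and walls round the work are solid. World frame = base frame: x ahead of the robot, y to its left, z up, the work surface at z = 0. Lengths are in mm, angles in rad, forces in N, time in s.
With the tool pointing down it reaches from about 350 to 775 mm from the base axis. Payload 7.3 kg.
Tool frame: the origin (TCP) lies at the very end of the fingers, on their centre line; the grasp point (between the pads) lies bot.grip_point_offset behind it (bot.grip_point_offset is the distance from the TCP to the grasp point, in mm); z points along the fingers, y is the line along which they close (so a half turn about z gives the same grasp; the last joint's range is limited). The gripper opens to 92 mm and grips with 3 to 60 N. Pads are 19 mm wide; open, the fingers measure 130 mm over their backs; the gripper's body (75 mm by 190 mm) begins 47 mm behind the grasp point.
Start: joints at [-1.251, 0.342, 1.524, -0, 1.275, -0.146], TCP at [235.821, -469.077, 226.741] pointing down, gripper open.
Joint ranges: [-2.53, 2.53], [-0.77, 2.02], [0.04, 2.7], [-1, 4.14], [0.28, 2.66], [-3.11, 3.11]. Speed limits (rad/s): [2.57, 2.57, 3.14, 3.14, 3.14, 3.14].

## Interface

Orientations are given as [roll, pitch, yaw] about the fixed x, y, z axes, in that order (R = Rz(yaw) Ry(pitch) Rx(roll)).
In Python, from plant import bot gives the robot as it stands. The module is installed in compiled form; this text tells all that it offers.
- The arm moves only by the tool carry_out, never from a script. Its argument "plan" is a list of rows, each an object of numbers: "tx", "ty", "tz": the shift along the world's x, y, z in mm; "rx", "ry", "rz": the turn, a rotation vector about the world's x, y, z in rad. A call has 1 to 12 rows; each row shifts and turns the commanded pose from where the row before left it; what a row does not reach is not made up. A row lasts 1/10 s, in which the tool goes at most 50 mm and 8.59 degrees, less where a joint would pass 70% of its speed; a pose out of reach is approached as far as the arm can. A call with a gripper value outside its range is refused whole. "gripper" is the closure, from 0 (fully open) to 1 (shut), set as the call begins (left out, the last holds). The fingers move at their own pace and stop on an object; the grip force is fixed at half the most. Time passes only in rows, so rows that do not move let the fingers close. It gives the time, the measured TCP pose, the force, the opening and the grip force at its end, in the units of the state.
- bot.get_obs(): the state, without advancing time (a new reading comes with each control period).
- bot.capture(name): name is "side" or "top"; returns the picture (480x640x3 uint8, red, green, blue); there is no depth.
- bot.camera_model(name): a dict with "camera_matrix" (3x3 intrinsics, pixels), "R" (3x3) and "t" (3): a world point X has camera coordinates R X + t. Camera axes: x right, y down, z forward; pixel columns grow to the right and rows downward; lengths in mm; the calibration is good to about 2 mm. A picture is of the moment at which its call begins. camera_model takes no time and is no camera call.
- bot.close_job(): hands the job in; it is judged then, once.
The state is a dict: "time": time; "joint_positions": joint angles; "dq": joint speeds; "tau": joint torques, N m; "tool_pos": TCP position; "tcp_rot": TCP orientation; "contact_force": force on the tool from outside, world axes, zero at the start; "moment": the same for the moment, N m; "grip_width": finger opening in mm; "finger_force": force on a finger pad.
Only numpy, scipy, OpenCV 4.12 (cv2) and the standard library are available. Lean on these libraries where they do the work, as an engineer would, in place of code of your own. Each camera call takes 0.05 s, during which the arm holds its last target. There are 200 camera calls.

## Working session

There is one attempt and no reset: what is moved stays moved. The work goes in short steps, Python scripts to look and compute and a tool call to move; the robot and the scene stay as the last step left them, time stands still between calls to the robot, and variables do not carry over. Pictures are saved under pics/ and viewed, at most 10 in all, crops included, and the job is handed in when it is done.

Besides the shell and the picture viewer there is one more tool, called after "Call:" in YAML: its name, and indented under it one key for each argument. carry_out: Moves the arm, as the interface text tells. Its arguments: {"type":"object","properties":{"plan":{"type":"array"},"gripper":{"type":"number"}},"required":["plan"]}

```bash
mkdir -p pics
python3 - <<'E'
from plant import bot
import cv2,numpy as np
np.set_printoptions(precision=3,suppress=True)
o=bot.get_obs();print(o, bot.grip_point_offset)
for n in("side","top"):
    cv2.imwrite(f"pics/{n}0.png",bot.capture(n)[:,:,::-1]);print(bot.camera_model(n))
E
```

```text
{'time': 0.0, 'joint_positions': array([-1.251,  0.343,  1.525, -0.   ,  1.275, -0.146]), 'dq': array([ 0.001,  0.001,  0.001,  0.   , -0.001,  0.001]), 'tau': array([ -0.004, -43.126, -24.422,   0.071,   0.056,  -0.   ]), 'tool_pos': array([ 235.667, -468.665,  226.039]), 'tcp_rot': array([-3.14 , -0.   ,  0.466]), 'contact_force': array([ 0.138, -0.37 ,  0.197]), 'moment': array([-0.006, -0.003, -0.015]), 'finger_force': 0.0, 'grip_width': 91.98900429376239} 18.8
{'camera_matrix': array([[479.319,   0.   , 320.584],
       [  0.   , 479.319, 241.785],
       [  0.   ,   0.   ,   1.   ]]), 'R': array([[ 1.   , -0.021,  0.017],
       [ 0.004, -0.503, -0.864],
       [ 0.026,  0.864, -0.503]]), 't': array([-515.41 ,  181.235,  804.88 ])}
{'camera_matrix': array([[481.814,   0.   , 322.22 ],
       [  0.   , 481.814, 235.438],
       [  0.   ,   0.   ,   1.   ]]), 'R': array([[-0.018, -1.   ,  0.024],
       [-0.988,  0.014, -0.151],
       [ 0.15 , -0.026, -0.988]]), 't': array([150.024, 561.355, 911.983])}
```

View pics/side0.png

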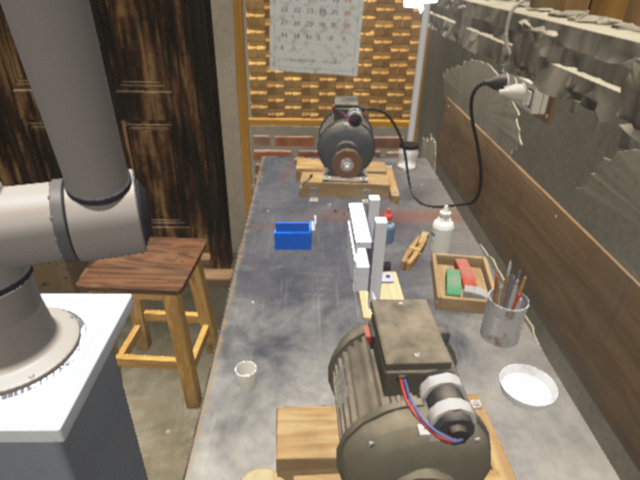

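View pics/top0.png

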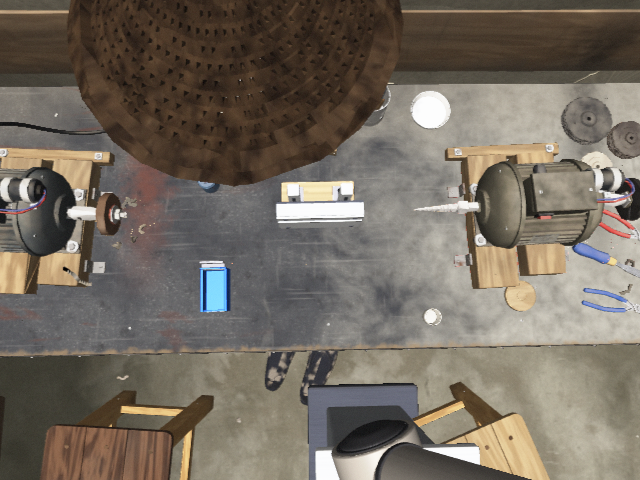

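The side view shows the bin at (293,237), the panel near (365,245) with the bottle behind it at (388,230), and the cup at (245,369). The top view shows the bin at (215,289) with its lip at (212,264), the panel at (320,212), and the cup at (432,316).

```bash
cat > h.py <<'E'
from plant import bot
import cv2,numpy as np
np.set_printoptions(precision=3,suppress=True)
def plane(n,uv,val,ax=2):
    "intersect pixel ray with world plane X[ax]=val"
    m=bot.camera_model(n);R=m["R"];c=-R.T@m["t"]
    d=R.T@np.linalg.solve(m["camera_matrix"],[uv[0],uv[1],1.])
    return c+d*(val-c[ax])/d[ax]
def blue(im):
    h=cv2.cvtColor(im,cv2.COLOR_RGB2HSV);return cv2.inRange(h,(98,130,60),(125,255,255))
E
python3 - <<'E'
from h import *
t=cv2.imread("pics/top0.png");s=cv2.imread("pics/side0.png")
m=blue(t[:,:,::-1].copy())
for c in cv2.findContours(m,0,2)[0]:
    if cv2.contourArea(c)>200:
        r=cv2.minAreaRect(c);b=cv2.boxPoints(r);print(r);print(np.array([plane("top",p,45) for p in b]))
for p in[(277,204),(365,204),(277,221),(364,221)]:print(p,plane("top",p,163))
print("cup",plane("top",(432,317),15),"bottle",plane("top",(208,184),80))
a=cv2.resize(t[170:330,180:380],None,fx=4,fy=4,interpolation=2)[:600]
b=cv2.resize(s[180:330,260:420],None,fx=5,fy=4,interpolation=2)
cv2.imwrite("pics/a.png",a);cv2.imwrite("pics/b.png",b)
E
```

```text
((214.5, 288.9999694824219), (43.99999237060547, 28.999996185302734), 90.0)
[[504.48  379.14   45.   ]
 [503.61  323.211  45.   ]
 [419.252 322.25   45.   ]
 [420.23  377.424  45.   ]]
(277, 204) [601.298 221.822 163.   ]
(365, 204) [599.405  68.878 163.   ]
(277, 221) [571.344 221.927 163.   ]
(364, 221) [569.352  71.548 163.   ]
cup [400.275 -75.263  15.   ] bottle [660.374 359.198  80.   ]
```

View pics/a.png

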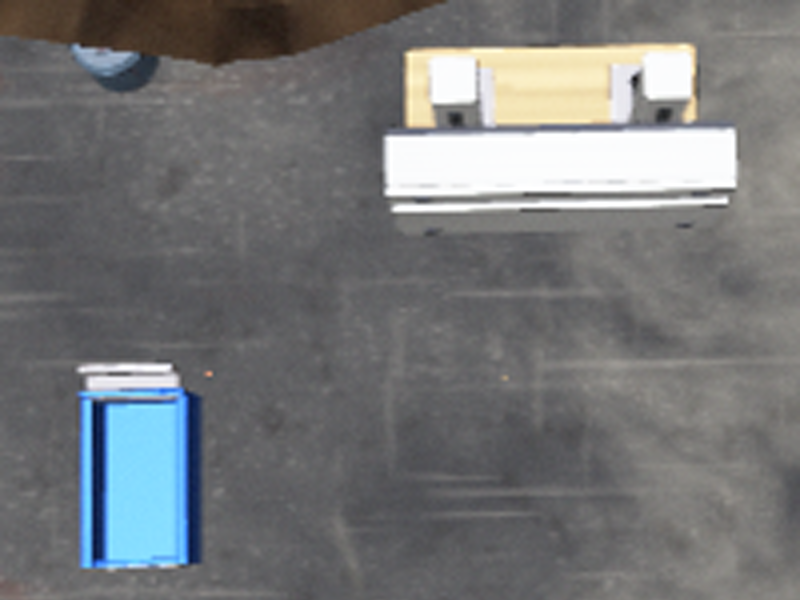

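View pics/b.png

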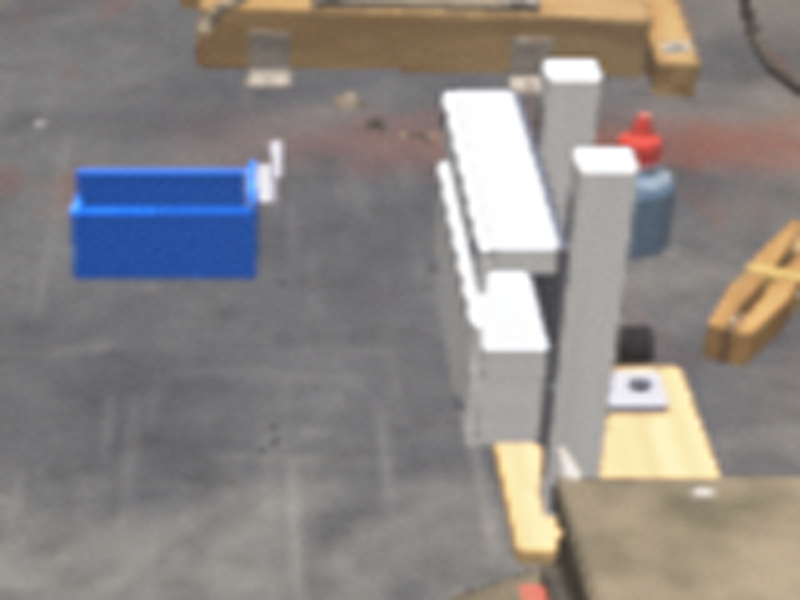

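Crop `a` shows the panel's top front edge from about (276.5,217.5) to (363.7,217.5), the slot's lower edge at about v=222, and the bin rim at u 200–227. Crop `b` shows the near and far corners of both slot edges, so I'll triangulate those.

```bash
cat >> h.py <<'E'
def tri(s,t):
    P=[]
    for n in("side","top"):
        m=bot.camera_model(n);P.append(m["camera_matrix"]@np.c_[m["R"],m["t"]])
    X=cv2.triangulatePoints(P[0],P[1],np.array(s,float).reshape(2,1),np.array(t,float).reshape(2,1))
    return (X[:3]/X[3]).ravel()
E
python3 - <<'E'
from h import *
A=lambda x,y:(x/4+180-.4,y/4+170-.4)
B=lambda x,y:(x/5+260-.4,y/4+180-.4)
for k,s,t in[("top near",B(487,250),A(735,190)),("top far",B(443,92),A(386,190)),("low near",B(477,335),A(728,207)),("low far",B(440,165),A(392,210)),
 ("bin front near? (z30)",B(74,208),A(187,566)),("lip top mid",B(277,143),A(126,366)),("bin back near",B(250,206),A(187,395))]:print(k,tri(s,t))
for x,y,z in[(80,568,30),(187,568,30),(80,391,50),(187,391,50)]:print(plane("top",A(x,y),z))
E
```

```text
top near [574.977  73.187 169.29 ]
top far [573.683 222.878 170.977]
low near [574.366  71.905 128.186]
low far [573.306 223.033 130.875]
bin front near? (z30) [418.599 326.706  48.048]
lip top mid [510.664 351.261  77.098]
bin back near [498.784 327.368  49.586]
[419.087 381.555  30.   ]
[418.17  329.864  30.   ]
[503.369 378.756  50.   ]
[502.57  327.455  50.   ]
```

Call:
carry_out:
  plan:
    - {"tx": 25,"ty": 37,"rz": -0.0583}
    - {"tx": 25,"ty": 37,"rz": -0.0583}
    - {"tx": 25,"ty": 37,"rz": -0.0583}
    - {"tx": 25,"ty": 37,"rz": -0.0583}
    - {"tx": 25,"ty": 37,"rz": -0.0583}
    - {"tx": 25,"ty": 37,"rz": -0.0583}
    - {"tx": 25,"ty": 37,"rz": -0.0583}
    - {"tx": 25,"ty": 37,"rz": -0.0583}
    - {"ty": 45}
    - {"ty": 45}
    - {"ty": 45}
    - {"ty": 45}
  gripper: 0

```text
invalid input at $.plan[0]: expected keys tx, ty, tz, rx, ry, rz
```

Call:
carry_out:
  plan:
    - {"tx": 25,"ty": 37,"tz": 0,"rx": 0,"ry": 0,"rz": -0.0583}
    - {"tx": 25,"ty": 37,"tz": 0,"rx": 0,"ry": 0,"rz": -0.0583}
    - {"tx": 25,"ty": 37,"tz": 0,"rx": 0,"ry": 0,"rz": -0.0583}
    - {"tx": 25,"ty": 37,"tz": 0,"rx": 0,"ry": 0,"rz": -0.0583}
    - {"tx": 25,"ty": 37,"tz": 0,"rx": 0,"ry": 0,"rz": -0.0583}
    - {"tx": 25,"ty": 37,"tz": 0,"rx": 0,"ry": 0,"rz": -0.0583}
    - {"tx": 25,"ty": 37,"tz": 0,"rx": 0,"ry": 0,"rz": -0.0583}
    - {"tx": 25,"ty": 37,"tz": 0,"rx": 0,"ry": 0,"rz": -0.0583}
    - {"tx": 0,"ty": 45,"tz": 0,"rx": 0,"ry": 0,"rz": 0}
    - {"tx": 0,"ty": 45,"tz": 0,"rx": 0,"ry": 0,"rz": 0}
    - {"tx": 0,"ty": 45,"tz": 0,"rx": 0,"ry": 0,"rz": 0}
    - {"tx": 0,"ty": 45,"tz": 0,"rx": 0,"ry": 0,"rz": 0}
  gripper: 0

```text
time: 1.3
tool_pos: [435.3, 8.7, 226.5]
tcp_rot: [-3.142, 0.001, -0.001]
contact_force: [1.0, -0.8, 0.2]
grip_width: 91.9
finger_force: 0.0
```

Call:
carry_out:
  plan:
    - {"tx": -4,"ty": 43,"tz": -6,"rx": 0,"ry": -0.0764,"rz": 0}
    - {"tx": -4,"ty": 43,"tz": -6,"rx": 0,"ry": -0.0764,"rz": 0}
    - {"tx": -4,"ty": 43,"tz": -6,"rx": 0,"ry": -0.0764,"rz": 0}
    - {"tx": -4,"ty": 43,"tz": -6,"rx": 0,"ry": -0.0764,"rz": 0}
    - {"tx": -4,"ty": 43,"tz": -6,"rx": 0,"ry": -0.0764,"rz": 0}
    - {"tx": -4,"ty": 43,"tz": -6,"rx": 0,"ry": -0.0764,"rz": 0}
    - {"tx": -4,"ty": 43,"tz": -6,"rx": 0,"ry": -0.0764,"rz": 0}
    - {"tx": -4,"ty": 43,"tz": -6,"rx": 0,"ry": -0.0764,"rz": 0}
    - {"tx": 0,"ty": 0,"tz": 0,"rx": 0,"ry": 0,"rz": 0}

```text
time: 2.2
tool_pos: [405.8, 324.2, 180.5]
tcp_rot: [3.132, -0.56, 0.004]
contact_force: [-0.3, 0.2, -0.4]
grip_width: 92.0
finger_force: 0.0
```

Run:
```python
from h import *
o=bot.get_obs();print(o["tool_pos"],o["tcp_rot"],o["joint_positions"],o["contact_force"])
t=bot.capture("top");s=bot.capture("side")
cv2.imwrite("pics/c.png",np.hstack([cv2.resize(t[150:400,100:350],(400,400)),cv2.resize(s[130:330,200:400],(400,400))])[:,:,::-1])
```

```text
[405.79  324.157 180.491] [ 3.132 -0.56   0.004] [ 0.753  0.24   1.974 -0.687  0.62   2.829] [-0.314  0.196 -0.385]
```

View pics/c.png

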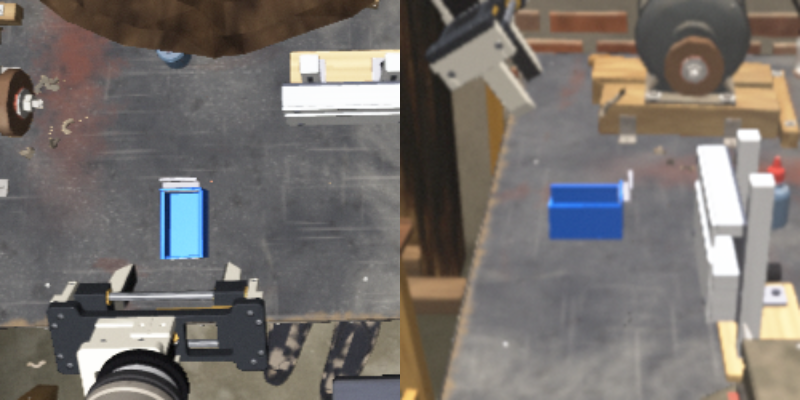

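The arm is tilted and behind the bin. In the crop the bin is at about (184,225), with the fingers straddling it in y.

Call:
carry_out:
  plan:
    - {"tx": 4,"ty": 9.6,"tz": -31,"rx": 0,"ry": 0,"rz": 0}
    - {"tx": 4,"ty": 9.6,"tz": -31,"rx": 0,"ry": 0,"rz": 0}
    - {"tx": 4,"ty": 9.6,"tz": -32,"rx": 0,"ry": 0,"rz": 0}
    - {"tx": 0,"ty": 0,"tz": 0,"rx": 0,"ry": 0,"rz": 0}

```text
time: 2.7
tool_pos: [423.8, 348.2, 91.5]
tcp_rot: [3.125, -0.544, 0.004]
contact_force: [-0.2, -0.5, -0.0]
grip_width: 91.7
finger_force: 0.0
```

Run:
```python
from h import *
o=bot.get_obs();print(o["tool_pos"],o["tcp_rot"],o["joint_positions"],o["contact_force"])
```

```text
[423.779 348.198  91.509] [ 3.125 -0.544  0.004] [ 0.762  0.442  1.982 -0.906  0.486  3.101] [-0.153 -0.504 -0.024]
```

Call:
carry_out:
  plan:
    - {"tx": 2,"ty": 1.6,"tz": 1,"rx": 0.006,"ry": 0.065,"rz": 0}
    - {"tx": 2,"ty": 1.6,"tz": 1,"rx": 0.006,"ry": 0.065,"rz": 0}
    - {"tx": 2,"ty": 1.6,"tz": 0,"rx": 0.006,"ry": 0.065,"rz": -0.004}
    - {"tx": 0,"ty": 0,"tz": 0,"rx": 0,"ry": 0,"rz": 0}

```text
time: 3.1
tool_pos: [431.9, 354.5, 98.8]
tcp_rot: [-3.13, -0.355, -0.015]
contact_force: [0.2, -0.4, 1.2]
grip_width: 91.3
finger_force: 0.0
```

Run:
```python
from h import *
o=bot.get_obs();print(o["tool_pos"],o["tcp_rot"],o["joint_positions"],o["contact_force"])
```

```text
[431.88  354.494  98.816] [-3.13  -0.355 -0.015] [ 0.671  0.438  1.849 -0.381  0.602  2.543] [ 0.158 -0.444  1.205]
```

Call:
carry_out:
  plan:
    - {"tx": 7,"ty": -0.5,"tz": -21,"rx": -0.006,"ry": 0,"rz": 0.006}
    - {"tx": 7,"ty": -0.5,"tz": -21,"rx": -0.006,"ry": 0,"rz": 0.006}
    - {"tx": 7,"ty": -0.5,"tz": -21,"rx": 0,"ry": 0,"rz": 0}
    - {"tx": 6,"ty": 0,"tz": -18,"rx": 0,"ry": 0,"rz": 0}
    - {"tx": 3,"ty": 0,"tz": -8,"rx": 0,"ry": 0,"rz": 0}
    - {"tx": 0,"ty": 0,"tz": 0,"rx": 0,"ry": 0,"rz": 0}

```text
time: 3.7
tool_pos: [458.9, 352.6, 6.8]
tcp_rot: [3.135, -0.352, 0.006]
contact_force: [-0.2, -0.4, -0.4]
grip_width: 92.0
finger_force: 0.0
```

Run:
```python
from h import *
o=bot.get_obs();print(o["tool_pos"],o["tcp_rot"],o["joint_positions"],o["contact_force"])
t=bot.capture("top");s=bot.capture("side")
cv2.imwrite("pics/d.png",np.hstack([cv2.resize(t[220:360,140:280],(400,400)),cv2.resize(s[180:280,240:340],(400,400))])[:,:,::-1])
```

```text
[458.943 352.556   6.789] [ 3.135 -0.352  0.006] [ 0.638  0.623  1.859 -0.527  0.427  2.66 ] [-0.203 -0.411 -0.382]
```

View pics/d.png

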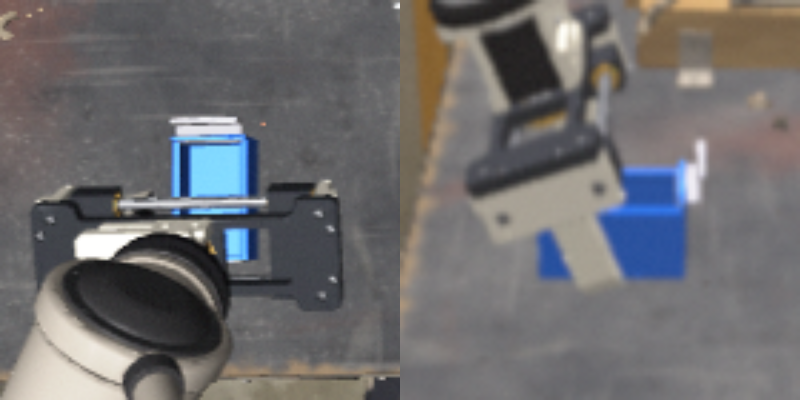

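The fingers straddle the bin's side walls near mid-length. Closing the gripper now.

Call:
carry_out:
  plan:
    - {"tx": 0,"ty": 0,"tz": 0,"rx": 0,"ry": 0,"rz": 0}
    - {"tx": 0,"ty": 0,"tz": 0,"rx": 0,"ry": 0,"rz": 0}
    - {"tx": 0,"ty": 0,"tz": 0,"rx": 0,"ry": 0,"rz": 0}
    - {"tx": 0,"ty": 0,"tz": 0,"rx": 0,"ry": 0,"rz": 0}
    - {"tx": 0,"ty": 0,"tz": 0,"rx": 0,"ry": 0,"rz": 0}
    - {"tx": 0,"ty": 0,"tz": 0,"rx": 0,"ry": 0,"rz": 0}
    - {"tx": 0,"ty": 0,"tz": 0,"rx": 0,"ry": 0,"rz": 0}
    - {"tx": 0,"ty": 0,"tz": 0,"rx": 0,"ry": 0,"rz": 0}
  gripper: 1

```text
time: 4.6
tool_pos: [459.2, 353.3, 7.2]
tcp_rot: [3.136, -0.353, 0.007]
contact_force: [-0.9, -1.6, 2.1]
grip_width: 50.0
finger_force: 30.0
```

Call:
carry_out:
  plan:
    - {"tx": 0,"ty": 0,"tz": 10,"rx": 0,"ry": 0,"rz": 0}
    - {"tx": 0,"ty": 0,"tz": 25,"rx": 0,"ry": 0,"rz": 0}
    - {"tx": 0,"ty": 0,"tz": 30,"rx": 0,"ry": 0,"rz": 0}
    - {"tx": 0,"ty": 0,"tz": 30,"rx": 0,"ry": 0,"rz": 0}
    - {"tx": 0,"ty": -30,"tz": 20,"rx": 0,"ry": 0,"rz": 0}
    - {"tx": 0,"ty": -35,"tz": 0,"rx": 0,"ry": 0.05,"rz": 0}
    - {"tx": 0,"ty": -35,"tz": 0,"rx": 0,"ry": 0.09,"rz": 0}
    - {"tx": 0,"ty": -35,"tz": 0,"rx": 0,"ry": 0.09,"rz": 0}
    - {"tx": 0,"ty": -35,"tz": 0,"rx": 0,"ry": 0.09,"rz": 0}
    - {"tx": 0,"ty": -35,"tz": 0,"rx": 0,"ry": 0.09,"rz": 0}
    - {"tx": 0,"ty": 0,"tz": 0,"rx": 0,"ry": 0.09,"rz": 0}
    - {"tx": 0,"ty": 0,"tz": 0,"rx": 0,"ry": 0,"rz": 0}

```text
time: 5.8
tool_pos: [461.2, 147.6, 122.1]
tcp_rot: [3.141, 0.147, 0.004]
contact_force: [0.1, 0.3, -2.4]
grip_width: 49.6
finger_force: 30.0
```

Call:
carry_out:
  plan:
    - {"tx": 0,"ty": 0,"tz": 0,"rx": 0,"ry": 0.08,"rz": 0}
    - {"tx": 0,"ty": 0,"tz": 0,"rx": 0,"ry": 0.08,"rz": 0}
    - {"tx": 0,"ty": 0,"tz": 0,"rx": 0,"ry": 0.074,"rz": 0}
    - {"tx": 0,"ty": 0,"tz": 0,"rx": 0,"ry": 0,"rz": 0}

```text
time: 6.2
tool_pos: [459.7, 149.2, 121.2]
tcp_rot: [-3.141, 0.381, 0.008]
contact_force: [0.8, 0.3, -1.6]
grip_width: 49.9
finger_force: 30.0
```

Run:
```python
from h import *
o=bot.get_obs();print(o["tool_pos"],o["tcp_rot"],o["joint_positions"],o["contact_force"])
t=bot.capture("top");s=bot.capture("side")
cv2.imwrite("pics/e.png",np.hstack([cv2.resize(t[170:310,250:390],(400,560)),cv2.resize(s[180:320,280:380],(400,560))])[:,:,::-1])
```

```text
[459.689 149.225 121.24 ] [-3.141  0.381  0.008] [0.126 0.594 1.486 0.044 1.44  1.674] [ 0.841  0.262 -1.556]
```

View pics/e.png

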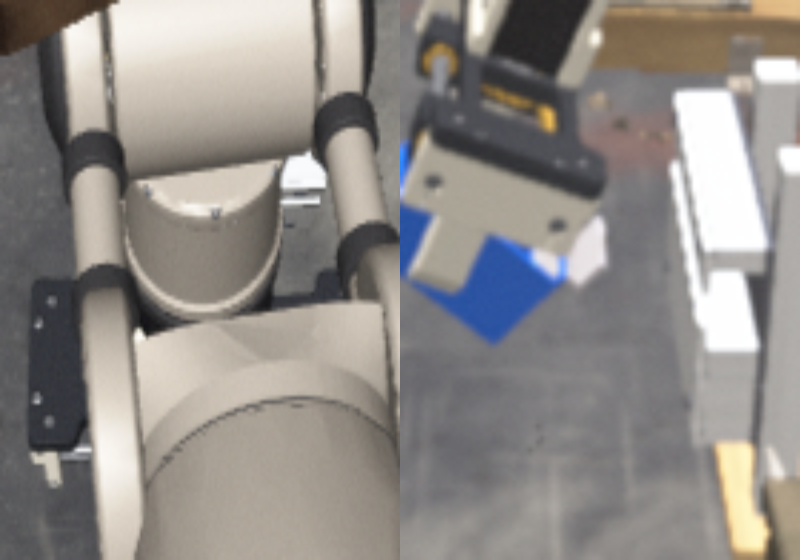

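The bin is held with its front up. In the side view its lower back corner is at crop (493,345), which is full-image (303.2,266.2), and the lip points at the slot. The edge slopes give about 41–45°.

```bash
cat >> h.py <<'E'
OFF=np.array([49.8,20.2]); PH0=-0.353
def rot(t):c,s=np.cos(t),np.sin(t);return np.array([[c,s],[-s,c]])
def root(pos,phi):
    g=np.array([pos[0],pos[2]])-18.8*np.array([-np.sin(phi),-np.cos(phi)])
    return g+rot(phi-PH0)@OFF
def tcp_for(r,phi):
    return np.array(r)-rot(phi-PH0)@OFF+18.8*np.array([-np.sin(phi),-np.cos(phi)])
E
python3 - <<'E'
from h import *
o=bot.get_obs();p,phi=o["tool_pos"],o["tcp_rot"][1];th=phi-PH0
r=root(p,phi);print("root",r,"th",np.degrees(th))
print("bottom back pred",r+rot(th)@[0,-45],"seen",plane("side",(303,266),p[1]-25,1))
print("lip tip",r+rot(th)@[11,20],r+rot(th)@[7,20])
E
```

```text
root [516.331 121.053] th 41.95512124511467
bottom back pred [486.247  87.588] seen [484.359 124.148  88.324]
lip tip [537.883 128.572] [534.908 131.246]
```

Call:
carry_out:
  plan:
    - {"tx": 12,"ty": -1,"tz": -3,"rx": 0,"ry": 0,"rz": 0}
    - {"tx": 12,"ty": 0,"tz": -2.5,"rx": 0,"ry": 0,"rz": 0}
    - {"tx": 7,"ty": 0,"tz": 0,"rx": 0,"ry": 0,"rz": 0}
    - {"tx": 0,"ty": 0,"tz": 0,"rx": 0,"ry": 0,"rz": 0}
    - {"tx": 0,"ty": 0,"tz": 0,"rx": 0,"ry": 0,"rz": 0}

```text
time: 6.8
tool_pos: [489.7, 147.7, 116.9]
tcp_rot: [3.142, 0.381, 0.007]
contact_force: [-0.5, -0.7, -2.3]
grip_width: 50.0
finger_force: 30.0
```

Call:
carry_out:
  plan:
    - {"tx": 0.7,"ty": 0,"tz": 0,"rx": 0,"ry": 0,"rz": 0}
    - {"tx": 0.7,"ty": 0,"tz": 0,"rx": 0,"ry": 0,"rz": 0}
    - {"tx": 0.7,"ty": 0,"tz": 0,"rx": 0,"ry": 0,"rz": 0}
    - {"tx": 0,"ty": 0,"tz": 0,"rx": 0,"ry": 0,"rz": 0}

```text
time: 7.2
tool_pos: [492.4, 147.4, 116.7]
tcp_rot: [3.141, 0.381, 0.007]
contact_force: [0.2, -0.4, -1.8]
grip_width: 50.4
finger_force: 30.0
```

Call:
carry_out:
  plan:
    - {"tx": 0.5,"ty": 0,"tz": 0,"rx": 0,"ry": 0,"rz": 0}
    - {"tx": 0.5,"ty": 0,"tz": 0,"rx": 0,"ry": 0,"rz": 0}
    - {"tx": 0,"ty": 0,"tz": 0,"rx": 0,"ry": 0,"rz": 0}

```text
time: 7.5
tool_pos: [493.4, 147.4, 116.6]
tcp_rot: [3.141, 0.381, 0.007]
contact_force: [0.2, 0.1, -2.1]
grip_width: 49.8
finger_force: 30.0
```

Call:
carry_out:
  plan:
    - {"tx": 0.5,"ty": 0,"tz": 0,"rx": 0,"ry": 0,"rz": 0}
    - {"tx": 0.5,"ty": 0,"tz": 0,"rx": 0,"ry": 0,"rz": 0}
    - {"tx": 0,"ty": 0,"tz": 0,"rx": 0,"ry": 0,"rz": 0}

```text
time: 7.8
tool_pos: [494.4, 147.5, 116.7]
tcp_rot: [3.141, 0.381, 0.007]
contact_force: [-0.9, 0.2, -2.0]
grip_width: 49.9
finger_force: 30.0
```

Call:
carry_out:
  plan:
    - {"tx": 0.5,"ty": 0,"tz": 0,"rx": 0,"ry": 0,"rz": 0}
    - {"tx": 0.5,"ty": 0,"tz": 0,"rx": 0,"ry": 0,"rz": 0}
    - {"tx": 0,"ty": 0,"tz": 0,"rx": 0,"ry": 0,"rz": 0}

```text
time: 8.1
tool_pos: [494.9, 147.4, 116.7]
tcp_rot: [3.141, 0.383, 0.007]
contact_force: [-3.4, -1.1, -1.5]
grip_width: 49.9
finger_force: 30.0
```

Call:
carry_out:
  plan:
    - {"tx": 0.5,"ty": 0,"tz": 0,"rx": 0,"ry": 0,"rz": 0}
    - {"tx": 0.5,"ty": 0,"tz": 0,"rx": 0,"ry": 0,"rz": 0}
    - {"tx": 0,"ty": 0,"tz": 0,"rx": 0,"ry": 0,"rz": 0}

```text
time: 8.4
tool_pos: [495.1, 147.5, 116.8]
tcp_rot: [3.141, 0.385, 0.007]
contact_force: [-6.2, -0.5, -0.1]
grip_width: 49.8
finger_force: 30.0
```

Call:
carry_out:
  plan:
    - {"tx": -3.8,"ty": 0,"tz": 0,"rx": 0,"ry": 0,"rz": 0}
    - {"tx": 0,"ty": 0,"tz": 4,"rx": 0,"ry": 0,"rz": 0}
    - {"tx": 0,"ty": 0,"tz": 4.5,"rx": 0,"ry": 0,"rz": 0}
    - {"tx": 0,"ty": 0,"tz": 0,"rx": 0,"ry": 0,"rz": 0}
    - {"tx": 0,"ty": 0,"tz": 0,"rx": 0,"ry": 0,"rz": 0}

```text
time: 8.9
tool_pos: [492.9, 147.5, 125.4]
tcp_rot: [3.142, 0.38, 0.007]
contact_force: [-0.7, -0.0, -1.5]
grip_width: 49.9
finger_force: 30.0
```

Call:
carry_out:
  plan:
    - {"tx": 1,"ty": 0,"tz": 1.1,"rx": 0,"ry": 0,"rz": 0}
    - {"tx": 1,"ty": 0,"tz": 1.1,"rx": 0,"ry": 0,"rz": 0}
    - {"tx": 1,"ty": 0,"tz": 1.1,"rx": 0,"ry": 0,"rz": 0}
    - {"tx": 0,"ty": 0,"tz": 0,"rx": 0,"ry": 0,"rz": 0}
    - {"tx": 0,"ty": 0,"tz": 0,"rx": 0,"ry": 0,"rz": 0}

```text
time: 9.4
tool_pos: [495.6, 147.5, 128.4]
tcp_rot: [3.141, 0.381, 0.007]
contact_force: [0.4, -0.3, -1.9]
grip_width: 50.0
finger_force: 30.0
```

Call:
carry_out:
  plan:
    - {"tx": 1,"ty": 0,"tz": 1.1,"rx": 0,"ry": 0,"rz": 0}
    - {"tx": 1,"ty": 0,"tz": 1.1,"rx": 0,"ry": 0,"rz": 0}
    - {"tx": 0,"ty": 0,"tz": 0,"rx": 0,"ry": 0,"rz": 0}
    - {"tx": 0,"ty": 0,"tz": 0,"rx": 0,"ry": 0,"rz": 0}

```text
time: 9.8
tool_pos: [497.6, 147.5, 130.7]
tcp_rot: [3.141, 0.381, 0.007]
contact_force: [-0.5, 0.0, -2.5]
grip_width: 49.9
finger_force: 30.0
```

Call:
carry_out:
  plan:
    - {"tx": 1,"ty": 0,"tz": 1.1,"rx": 0,"ry": 0,"rz": 0}
    - {"tx": 1,"ty": 0,"tz": 1.1,"rx": 0,"ry": 0,"rz": 0}
    - {"tx": 0,"ty": 0,"tz": 0,"rx": 0,"ry": 0,"rz": 0}
    - {"tx": 0,"ty": 0,"tz": 0,"rx": 0,"ry": 0,"rz": 0}

```text
time: 10.2
tool_pos: [499.6, 147.5, 132.9]
tcp_rot: [3.141, 0.381, 0.007]
contact_force: [0.5, -0.5, -1.9]
grip_width: 50.1
finger_force: 30.0
```

Call:
carry_out:
  plan:
    - {"tx": 0,"ty": 0,"tz": -0.5,"rx": 0,"ry": 0,"rz": 0}
    - {"tx": 0,"ty": 0,"tz": -0.5,"rx": 0,"ry": 0,"rz": 0}
    - {"tx": 0,"ty": 0,"tz": 0,"rx": 0,"ry": 0,"rz": 0}
    - {"tx": 0,"ty": 0,"tz": 0,"rx": 0,"ry": 0,"rz": 0}

```text
time: 10.6
tool_pos: [499.5, 147.5, 131.9]
tcp_rot: [3.141, 0.382, 0.007]
contact_force: [0.2, 0.2, -1.4]
grip_width: 49.8
finger_force: 30.0
```

Call:
carry_out:
  plan:
    - {"tx": 0,"ty": 0,"tz": -0.5,"rx": 0,"ry": 0,"rz": 0}
    - {"tx": 0,"ty": 0,"tz": -0.5,"rx": 0,"ry": 0,"rz": 0}
    - {"tx": 0,"ty": 0,"tz": 0,"rx": 0,"ry": 0,"rz": 0}
    - {"tx": 0,"ty": 0,"tz": 0,"rx": 0,"ry": 0,"rz": 0}

```text
time: 11.0
tool_pos: [499.5, 147.5, 131.4]
tcp_rot: [3.141, 0.381, 0.007]
contact_force: [-2.7, -0.5, 5.4]
grip_width: 49.9
finger_force: 30.0
```

Call:
carry_out:
  plan:
    - {"tx": 0,"ty": 0,"tz": -0.5,"rx": 0,"ry": 0,"rz": 0}
    - {"tx": 0,"ty": 0,"tz": -0.5,"rx": 0,"ry": 0,"rz": 0}
    - {"tx": 0,"ty": 0,"tz": 0,"rx": 0,"ry": 0,"rz": 0}
    - {"tx": 0,"ty": 0,"tz": 0,"rx": 0,"ry": 0,"rz": 0}

```text
time: 11.4
tool_pos: [499.3, 147.3, 130.3]
tcp_rot: [3.141, 0.382, 0.007]
contact_force: [-4.5, -1.2, 4.4]
grip_width: 49.8
finger_force: 30.0
```

Call:
carry_out:
  plan:
    - {"tx": 0,"ty": 0,"tz": 1.8,"rx": 0,"ry": 0,"rz": 0}
    - {"tx": 0,"ty": 0,"tz": 1.7,"rx": 0,"ry": 0,"rz": 0}
    - {"tx": 0,"ty": 0,"tz": 0,"rx": 0,"ry": 0,"rz": 0}
    - {"tx": 0,"ty": 0,"tz": 0,"rx": 0,"ry": 0,"rz": 0}

```text
time: 11.8
tool_pos: [499.7, 147.5, 133.1]
tcp_rot: [3.141, 0.381, 0.007]
contact_force: [-0.4, 0.3, -3.2]
grip_width: 49.9
finger_force: 30.0
```

Call:
carry_out:
  plan:
    - {"tx": 0.9,"ty": 0,"tz": 1,"rx": 0,"ry": 0,"rz": 0}
    - {"tx": 0.9,"ty": 0,"tz": 1,"rx": 0,"ry": 0,"rz": 0}
    - {"tx": 0,"ty": 0,"tz": 0,"rx": 0,"ry": 0,"rz": 0}

```text
time: 12.1
tool_pos: [501.6, 147.5, 135.5]
tcp_rot: [3.141, 0.381, 0.007]
contact_force: [-0.3, 0.4, -2.2]
grip_width: 49.6
finger_force: 30.0
```

Call:
carry_out:
  plan:
    - {"tx": 0.9,"ty": 0,"tz": 1,"rx": 0,"ry": 0,"rz": 0}
    - {"tx": 0.9,"ty": 0,"tz": 1,"rx": 0,"ry": 0,"rz": 0}
    - {"tx": 0,"ty": 0,"tz": 0,"rx": 0,"ry": 0,"rz": 0}

```text
time: 12.4
tool_pos: [503.4, 147.5, 137.5]
tcp_rot: [3.142, 0.381, 0.007]
contact_force: [-0.1, -0.3, -2.2]
grip_width: 50.2
finger_force: 30.0
```

Call:
carry_out:
  plan:
    - {"tx": 0.9,"ty": 0,"tz": 1,"rx": 0,"ry": 0,"rz": 0}
    - {"tx": 0.9,"ty": 0,"tz": 1,"rx": 0,"ry": 0,"rz": 0}
    - {"tx": 0,"ty": 0,"tz": 0,"rx": 0,"ry": 0,"rz": 0}

```text
time: 12.7
tool_pos: [505.2, 147.5, 139.5]
tcp_rot: [3.141, 0.381, 0.007]
contact_force: [-0.2, 0.1, -2.5]
grip_width: 49.9
finger_force: 30.0
```

Call:
carry_out:
  plan:
    - {"tx": 0.9,"ty": 0,"tz": 1,"rx": 0,"ry": 0,"rz": 0}
    - {"tx": 0.9,"ty": 0,"tz": 1,"rx": 0,"ry": 0,"rz": 0}
    - {"tx": 0,"ty": 0,"tz": 0,"rx": 0,"ry": 0,"rz": 0}

```text
time: 13.0
tool_pos: [507.0, 147.5, 141.5]
tcp_rot: [3.141, 0.381, 0.007]
contact_force: [-0.2, 0.4, -1.8]
grip_width: 50.0
finger_force: 30.0
```

Run:
```python
from h import *
o=bot.get_obs();p,phi=o["tool_pos"],o["tcp_rot"][1];F,E=572.8,133.5
print("root rel",root(p,phi)-[F,E],phi)
for r,th in[((-8.2,9.2),.733),((-3,8),.733),((-1.5,5),.733),((-1.5,5),.55),((-1.5,5),.37),((-1.5,5),.18),((-1.5,5),0)]:
    print(r,th,tcp_for(np.array(r)+[F,E],th+PH0))
```

```text
root rel [-8.307  7.115] 0.3809532752056699
(-8.2, 9.2) 0.733 [507.101 143.55 ]
(-3, 8) 0.733 [512.301 142.35 ]
(-1.5, 5) 0.733 [513.801 139.35 ]
(-1.5, 5) 0.55 [514.606 128.872]
(-1.5, 5) 0.37 [517.246 118.878]
(-1.5, 5) 0.18 [521.924 109.023]
(-1.5, 5) 0 [527.999 100.659]
```

Call:
carry_out:
  plan:
    - {"tx": 1,"ty": 0,"tz": 0.8,"rx": 0,"ry": 0,"rz": 0}
    - {"tx": 1,"ty": 0,"tz": 0,"rx": 0,"ry": 0,"rz": 0}
    - {"tx": 0,"ty": 0,"tz": 0,"rx": 0,"ry": 0,"rz": 0}
    - {"tx": 0,"ty": 0,"tz": 0,"rx": 0,"ry": 0,"rz": 0}

```text
time: 13.4
tool_pos: [508.8, 147.5, 142.1]
tcp_rot: [3.141, 0.381, 0.007]
contact_force: [-0.4, -0.1, -1.5]
grip_width: 49.9
finger_force: 30.0
```

Call:
carry_out:
  plan:
    - {"tx": 1,"ty": 0,"tz": 0,"rx": 0,"ry": 0,"rz": 0}
    - {"tx": 1,"ty": 0,"tz": 0,"rx": 0,"ry": 0,"rz": 0}
    - {"tx": 0,"ty": 0,"tz": 0,"rx": 0,"ry": 0,"rz": 0}
    - {"tx": 0,"ty": 0,"tz": 0,"rx": 0,"ry": 0,"rz": 0}

```text
time: 13.8
tool_pos: [510.8, 147.4, 142.1]
tcp_rot: [3.141, 0.381, 0.007]
contact_force: [-1.2, -0.6, -2.1]
grip_width: 49.9
finger_force: 30.0
```

Call:
carry_out:
  plan:
    - {"tx": 1,"ty": 0,"tz": -0.3,"rx": 0,"ry": 0,"rz": 0}
    - {"tx": 1,"ty": 0,"tz": -0.7,"rx": 0,"ry": 0,"rz": 0}
    - {"tx": 0,"ty": 0,"tz": 0,"rx": 0,"ry": 0,"rz": 0}
    - {"tx": 0,"ty": 0,"tz": 0,"rx": 0,"ry": 0,"rz": 0}

```text
time: 14.2
tool_pos: [512.8, 147.5, 141.1]
tcp_rot: [3.141, 0.381, 0.007]
contact_force: [0.4, -0.4, -2.4]
grip_width: 49.9
finger_force: 30.0
```

Call:
carry_out:
  plan:
    - {"tx": 0.5,"ty": 0,"tz": -0.7,"rx": 0,"ry": 0,"rz": 0}
    - {"tx": 0.5,"ty": 0,"tz": -0.6,"rx": 0,"ry": 0,"rz": 0}
    - {"tx": 0,"ty": 0,"tz": 0,"rx": 0,"ry": 0,"rz": 0}
    - {"tx": 0,"ty": 0,"tz": 0,"rx": 0,"ry": 0,"rz": 0}

```text
time: 14.6
tool_pos: [513.8, 147.5, 139.8]
tcp_rot: [3.141, 0.381, 0.007]
contact_force: [0.0, -0.2, -2.0]
grip_width: 49.7
finger_force: 30.0
```

Call:
carry_out:
  plan:
    - {"tx": 0,"ty": 0,"tz": -2.7,"rx": 0,"ry": -0.046,"rz": 0}
    - {"tx": 0.1,"ty": 0,"tz": -2.6,"rx": 0,"ry": -0.046,"rz": 0}
    - {"tx": 0,"ty": 0,"tz": 0,"rx": 0,"ry": 0,"rz": 0}
    - {"tx": 0,"ty": 0,"tz": 0,"rx": 0,"ry": 0,"rz": 0}

```text
time: 15.0
tool_pos: [513.8, 147.5, 134.9]
tcp_rot: [3.141, 0.29, 0.007]
contact_force: [-0.2, -0.6, -2.6]
grip_width: 49.9
finger_force: 30.0
```

Call:
carry_out:
  plan:
    - {"tx": 0.3,"ty": 0,"tz": -2.6,"rx": 0,"ry": -0.046,"rz": 0}
    - {"tx": 0.4,"ty": 0,"tz": -2.6,"rx": 0,"ry": -0.045,"rz": 0}
    - {"tx": 0,"ty": 0,"tz": 0,"rx": 0,"ry": 0,"rz": 0}
    - {"tx": 0,"ty": 0,"tz": 0,"rx": 0,"ry": 0,"rz": 0}

```text
time: 15.4
tool_pos: [514.7, 147.4, 129.6]
tcp_rot: [3.14, 0.2, 0.006]
contact_force: [0.4, 0.3, -1.7]
grip_width: 49.4
finger_force: 30.0
```

Call:
carry_out:
  plan:
    - {"tx": 0.5,"ty": 0,"tz": -2.5,"rx": 0,"ry": -0.045,"rz": 0}
    - {"tx": 0.6,"ty": 0,"tz": -2.5,"rx": 0,"ry": -0.045,"rz": 0}
    - {"tx": 0,"ty": 0,"tz": 0,"rx": 0,"ry": 0,"rz": 0}
    - {"tx": 0,"ty": 0,"tz": 0,"rx": 0,"ry": 0,"rz": 0}

```text
time: 15.8
tool_pos: [515.9, 147.4, 124.5]
tcp_rot: [3.14, 0.11, 0.006]
contact_force: [1.0, -0.1, -2.7]
grip_width: 50.0
finger_force: 30.0
```

Call:
carry_out:
  plan:
    - {"tx": 0.7,"ty": 0,"tz": -2.5,"rx": 0,"ry": -0.045,"rz": 0}
    - {"tx": 0.8,"ty": 0,"tz": -2.5,"rx": 0,"ry": -0.045,"rz": 0}
    - {"tx": 0,"ty": 0,"tz": 0,"rx": 0,"ry": 0,"rz": 0}
    - {"tx": 0,"ty": 0,"tz": 0,"rx": 0,"ry": 0,"rz": 0}

```text
time: 16.2
tool_pos: [517.5, 147.5, 119.6]
tcp_rot: [3.139, 0.02, 0.006]
contact_force: [1.0, 0.9, -2.2]
grip_width: 49.6
finger_force: 30.0
```

Call:
carry_out:
  plan:
    - {"tx": 1.0,"ty": 0,"tz": -2.5,"rx": 0,"ry": -0.047,"rz": 0}
    - {"tx": 1.1,"ty": 0,"tz": -2.5,"rx": 0,"ry": -0.048,"rz": 0}
    - {"tx": 0,"ty": 0,"tz": 0,"rx": 0,"ry": 0,"rz": 0}
    - {"tx": 0,"ty": 0,"tz": 0,"rx": 0,"ry": 0,"rz": 0}

```text
time: 16.6
tool_pos: [519.6, 147.4, 114.6]
tcp_rot: [3.138, -0.075, 0.006]
contact_force: [0.6, -0.1, -1.7]
grip_width: 49.5
finger_force: 30.0
```

Call:
carry_out:
  plan:
    - {"tx": 1.2,"ty": 0,"tz": -2.4,"rx": 0,"ry": -0.047,"rz": 0}
    - {"tx": 1.4,"ty": 0,"tz": -2.4,"rx": 0,"ry": -0.048,"rz": 0}
    - {"tx": 0,"ty": 0,"tz": 0,"rx": 0,"ry": 0,"rz": 0}
    - {"tx": 0,"ty": 0,"tz": 0,"rx": 0,"ry": 0,"rz": 0}

```text
time: 17.0
tool_pos: [522.3, 147.5, 109.8]
tcp_rot: [3.138, -0.17, 0.006]
contact_force: [0.2, -0.5, -2.2]
grip_width: 50.1
finger_force: 30.0
```

Call:
carry_out:
  plan:
    - {"tx": 1.4,"ty": 0,"tz": -2.2,"rx": 0,"ry": -0.046,"rz": 0}
    - {"tx": 1.5,"ty": 0,"tz": -2.1,"rx": 0,"ry": -0.046,"rz": 0}
    - {"tx": 0,"ty": 0,"tz": 0,"rx": 0,"ry": 0,"rz": 0}
    - {"tx": 0,"ty": 0,"tz": 0,"rx": 0,"ry": 0,"rz": 0}

```text
time: 17.4
tool_pos: [524.3, 147.4, 104.9]
tcp_rot: [3.137, -0.26, 0.006]
contact_force: [-0.3, 0.2, -6.2]
grip_width: 50.1
finger_force: 30.0
```

Call:
carry_out:
  plan:
    - {"tx": 1.5,"ty": 0,"tz": -2.1,"rx": 0,"ry": -0.046,"rz": 0}
    - {"tx": 1.6,"ty": 0,"tz": -2.0,"rx": 0,"ry": -0.045,"rz": 0}
    - {"tx": 0,"ty": 0,"tz": 0,"rx": 0,"ry": 0,"rz": 0}
    - {"tx": 0,"ty": 0,"tz": 0,"rx": 0,"ry": 0,"rz": 0}

```text
time: 17.8
tool_pos: [527.7, 147.4, 101.0]
tcp_rot: [3.136, -0.352, 0.007]
contact_force: [-1.4, -0.0, -5.9]
grip_width: 49.9
finger_force: 30.0
```

Run:
```python
from h import *
o=bot.get_obs();p,phi=o["tool_pos"],o["tcp_rot"][1];F,E=572.8,133.5
print("root rel",root(p,phi)-[F,E],phi,o["contact_force"],o["moment"])
t=bot.capture("top");s=bot.capture("side")
cv2.imwrite("pics/f.png",np.hstack([cv2.resize(t[190:310,260:380],(400,400)),cv2.resize(s[180:280,290:390],(400,400))])[:,:,::-1])
```

```text
root rel [-1.799  5.333] -0.35177955735562616 [-1.408 -0.025 -5.917] [0.131 0.984 0.041]
```

View pics/f.png

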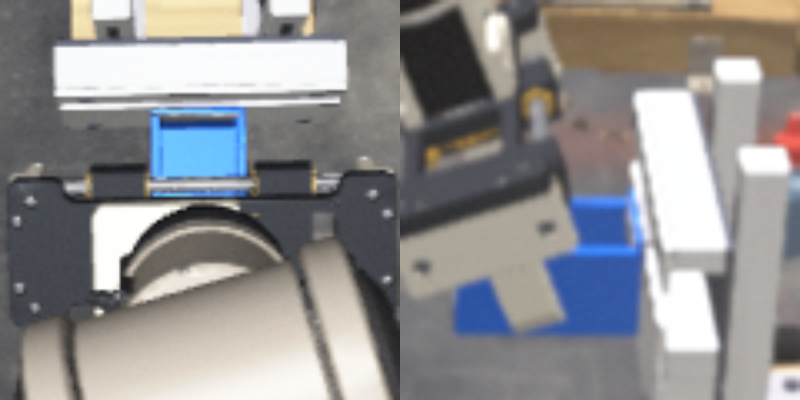

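The bin is in the slot and level, with its back just short of the panel face (crop x≈640). The extra −4 N in z means the flange top is grazing the slot's roof, so I'll lower it.

Call:
carry_out:
  plan:
    - {"tx": 0,"ty": 0,"tz": -1,"rx": 0,"ry": 0,"rz": 0}
    - {"tx": 0,"ty": 0,"tz": -1,"rx": 0,"ry": 0,"rz": 0}
    - {"tx": 0,"ty": 0,"tz": 0,"rx": 0,"ry": 0,"rz": 0}
    - {"tx": 0,"ty": 0,"tz": 0,"rx": 0,"ry": 0,"rz": 0}

```text
time: 18.3
tool_pos: [528.3, 147.5, 99.5]
tcp_rot: [3.137, -0.356, 0.007]
contact_force: [0.1, -0.3, -2.9]
grip_width: 49.9
finger_force: 30.0
```

Call:
carry_out:
  plan:
    - {"tx": 0.5,"ty": 0,"tz": -0.7,"rx": 0,"ry": 0,"rz": 0}
    - {"tx": 0.5,"ty": 0,"tz": -0.6,"rx": 0,"ry": 0,"rz": 0}
    - {"tx": 0,"ty": 0,"tz": 0,"rx": 0,"ry": 0,"rz": 0}
    - {"tx": 0,"ty": 0,"tz": 0,"rx": 0,"ry": 0,"rz": 0}

```text
time: 18.7
tool_pos: [528.9, 147.5, 97.9]
tcp_rot: [3.137, -0.355, 0.007]
contact_force: [0.6, -0.0, -2.3]
grip_width: 49.9
finger_force: 30.0
```

Call:
carry_out:
  plan:
    - {"tx": 0.4,"ty": 0,"tz": -0.4,"rx": 0,"ry": 0,"rz": 0}
    - {"tx": 0.3,"ty": 0,"tz": -0.4,"rx": 0,"ry": 0,"rz": 0}
    - {"tx": 0,"ty": 0,"tz": 0,"rx": 0,"ry": 0,"rz": 0}
    - {"tx": 0,"ty": 0,"tz": 0,"rx": 0,"ry": 0,"rz": 0}

```text
time: 19.1
tool_pos: [529.6, 147.5, 97.1]
tcp_rot: [3.137, -0.355, 0.007]
contact_force: [-0.0, 1.1, -2.7]
grip_width: 49.7
finger_force: 30.0
```

Call:
carry_out:
  plan:
    - {"tx": 0.5,"ty": 0,"tz": 0,"rx": 0,"ry": 0,"rz": 0}
    - {"tx": 0.5,"ty": 0,"tz": 0,"rx": 0,"ry": 0,"rz": 0}
    - {"tx": 0,"ty": 0,"tz": 0,"rx": 0,"ry": 0,"rz": 0}
    - {"tx": 0,"ty": 0,"tz": 0,"rx": 0,"ry": 0,"rz": 0}

```text
time: 19.5
tool_pos: [530.3, 147.5, 96.9]
tcp_rot: [3.136, -0.354, 0.007]
contact_force: [-2.5, -0.9, -1.4]
grip_width: 49.6
finger_force: 30.0
```

Call:
carry_out:
  plan:
    - {"tx": 0,"ty": 0,"tz": -0.5,"rx": 0,"ry": 0,"rz": 0}
    - {"tx": 0,"ty": 0,"tz": -0.5,"rx": 0,"ry": 0,"rz": 0}
    - {"tx": 0,"ty": 0,"tz": 0,"rx": 0,"ry": 0,"rz": 0}
    - {"tx": 0,"ty": 0,"tz": 0,"rx": 0,"ry": 0,"rz": 0}

```text
time: 19.9
tool_pos: [530.3, 147.5, 95.9]
tcp_rot: [3.136, -0.354, 0.007]
contact_force: [-3.2, 0.4, -1.3]
grip_width: 50.0
finger_force: 30.0
```

Call:
carry_out:
  plan:
    - {"tx": 0,"ty": 0,"tz": -0.5,"rx": 0,"ry": 0,"rz": 0}
    - {"tx": 0,"ty": 0,"tz": -0.5,"rx": 0,"ry": 0,"rz": 0}
    - {"tx": 0,"ty": 0,"tz": 0,"rx": 0,"ry": 0,"rz": 0}
    - {"tx": 0,"ty": 0,"tz": 0,"rx": 0,"ry": 0,"rz": 0}

```text
time: 20.3
tool_pos: [530.3, 147.5, 94.9]
tcp_rot: [3.136, -0.354, 0.007]
contact_force: [-4.9, 0.3, 0.1]
grip_width: 49.5
finger_force: 30.0
```

Call:
carry_out:
  plan:
    - {"tx": 0,"ty": 0,"tz": -0.5,"rx": 0,"ry": 0,"rz": 0}
    - {"tx": 0,"ty": 0,"tz": -0.3,"rx": 0,"ry": 0,"rz": 0}
    - {"tx": 0,"ty": 0,"tz": 0,"rx": 0,"ry": 0,"rz": 0}
    - {"tx": 0,"ty": 0,"tz": 0,"rx": 0,"ry": 0,"rz": 0}

```text
time: 20.7
tool_pos: [530.4, 147.5, 94.7]
tcp_rot: [3.136, -0.355, 0.007]
contact_force: [-8.5, 0.0, 5.4]
grip_width: 49.8
finger_force: 30.0
```

Call:
carry_out:
  plan:
    - {"tx": 0,"ty": 0,"tz": -0.4,"rx": 0,"ry": 0,"rz": 0}
    - {"tx": 0,"ty": 0,"tz": -0.3,"rx": 0,"ry": 0,"rz": 0}
    - {"tx": 0,"ty": 0,"tz": 0,"rx": 0,"ry": 0,"rz": 0}
    - {"tx": 0,"ty": 0,"tz": 0,"rx": 0,"ry": 0,"rz": 0}

```text
time: 21.1
tool_pos: [530.4, 147.5, 94.6]
tcp_rot: [3.136, -0.355, 0.007]
contact_force: [-12.7, -1.2, 10.8]
grip_width: 49.7
finger_force: 30.0
```

Seated: the tongue is on the edge and the back is on the face. I'll ease off the preload and check.

Call:
carry_out:
  plan:
    - {"tx": -0.4,"ty": 0,"tz": 0.5,"rx": 0,"ry": 0,"rz": 0}
    - {"tx": 0,"ty": 0,"tz": 0.4,"rx": 0,"ry": 0,"rz": 0}
    - {"tx": 0,"ty": 0,"tz": 0,"rx": 0,"ry": 0,"rz": 0}
    - {"tx": 0,"ty": 0,"tz": 0,"rx": 0,"ry": 0,"rz": 0}

```text
time: 21.5
tool_pos: [530.4, 147.5, 94.7]
tcp_rot: [3.137, -0.355, 0.007]
contact_force: [-5.9, -0.5, 3.5]
grip_width: 49.8
finger_force: 30.0
```

Run:
```python
from h import *
o=bot.get_obs();print(o["contact_force"],o["moment"],o["tool_pos"])
t=bot.capture("top");s=bot.capture("side")
cv2.imwrite("pics/g.png",np.hstack([cv2.resize(t[190:270,280:360],(400,400)),cv2.resize(s[190:280,300:390],(400,400))])[:,:,::-1])
```

```text
[-5.876 -0.492  3.523] [0.016 0.672 0.057] [530.374 147.458  94.722]
```

View pics/g.png

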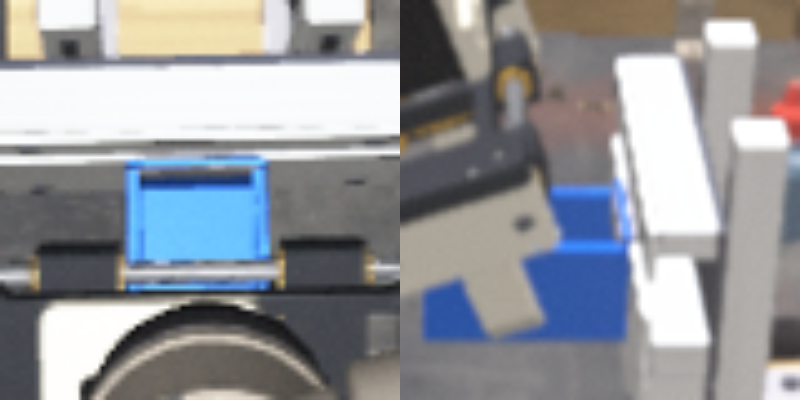

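The bin sits level, its back against the panel with the lip in the slot. Releasing.

Call:
carry_out:
  plan:
    - {"tx": -0.3,"ty": 0,"tz": 0.3,"rx": 0,"ry": 0,"rz": 0}
    - {"tx": 0,"ty": 0,"tz": 0,"rx": 0,"ry": 0,"rz": 0}

```text
time: 21.8
tool_pos: [530.4, 147.5, 94.8]
tcp_rot: [3.137, -0.355, 0.007]
contact_force: [-1.5, -0.6, -2.3]
grip_width: 50.0
finger_force: 30.0
```

Call:
carry_out:
  plan:
    - {"tx": 0,"ty": 0,"tz": 0,"rx": 0,"ry": 0,"rz": 0}
    - {"tx": 0,"ty": 0,"tz": 0,"rx": 0,"ry": 0,"rz": 0}
    - {"tx": 0,"ty": 0,"tz": 0,"rx": 0,"ry": 0,"rz": 0}
    - {"tx": 0,"ty": 0,"tz": 0,"rx": 0,"ry": 0,"rz": 0}
    - {"tx": 0,"ty": 0,"tz": 0,"rx": 0,"ry": 0,"rz": 0}
    - {"tx": 0,"ty": 0,"tz": 0,"rx": 0,"ry": 0,"rz": 0}
  gripper: 0.15

```text
time: 22.4
tool_pos: [529.9, 147.5, 94.8]
tcp_rot: [3.137, -0.355, 0.007]
contact_force: [0.2, -0.7, 0.1]
grip_width: 77.6
finger_force: 0.0
```

Call:
carry_out:
  plan:
    - {"tx": -3.5,"ty": 0,"tz": 9.4,"rx": 0,"ry": 0,"rz": 0}
    - {"tx": -7,"ty": 0,"tz": 18.8,"rx": 0,"ry": 0,"rz": 0}
    - {"tx": -7,"ty": 0,"tz": 18.8,"rx": 0,"ry": 0,"rz": 0}
    - {"tx": -10,"ty": 0,"tz": 28,"rx": 0,"ry": 0,"rz": 0}
    - {"tx": -30,"ty": 0,"tz": 20,"rx": 0,"ry": 0,"rz": 0}
    - {"tx": -30,"ty": 0,"tz": 10,"rx": 0,"ry": 0,"rz": 0}
    - {"tx": -30,"ty": 0,"tz": 0,"rx": 0,"ry": 0,"rz": 0}
    - {"tx": 0,"ty": 0,"tz": 0,"rx": 0,"ry": 0,"rz": 0}
    - {"tx": 0,"ty": 0,"tz": 0,"rx": 0,"ry": 0,"rz": 0}

```text
time: 23.3
tool_pos: [412.5, 147.7, 200.8]
tcp_rot: [3.137, -0.357, 0.007]
contact_force: [0.4, -0.8, -0.0]
grip_width: 78.4
finger_force: 0.0
```

Run:
```python
from h import *
o=bot.get_obs();print(o["contact_force"],o["tool_pos"],o["grip_width"])
t=bot.capture("top");s=bot.capture("side")
cv2.imwrite("pics/i.png",np.hstack([cv2.resize(t[180:340,270:450],(400,400)),cv2.resize(s[170:290,290:410],(400,400))])[:,:,::-1])
```

```text
[ 0.42  -0.761 -0.036] [412.532 147.694 200.78 ] 78.39381776345085
```

View pics/i.png

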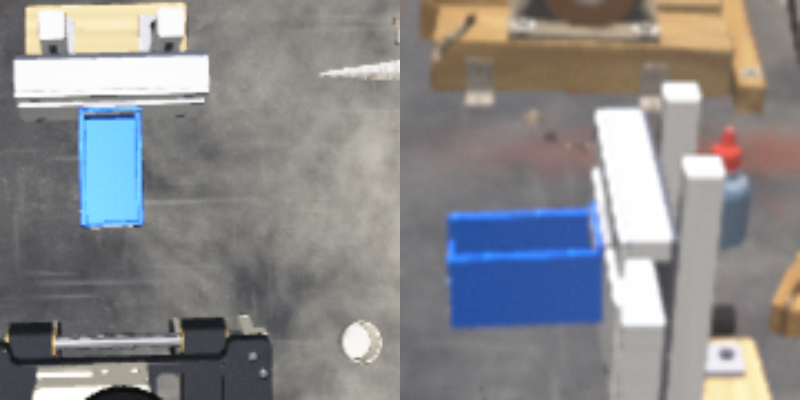

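The bin hangs on the slot clear of the gripper. A slight front-down droop of about 2° is visible, which is the slot's natural play with the flange caught behind the wall. The bottle (crop 730,190) and cup (crop 362,342) are where they were, so I'm handing in.

```bash
python3 -c "
from plant import bot;print(bot.close_job())"
```

```text
the job is handed in; nothing more can be done
None
```

The job is handed in: the bin hangs in the slot, released, with its back against the panel and a slight front-down droop of about 2° from the slot's play; the bottle and cup were not touched, and the highest contact force I read was about 17 N, well under the limits.

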